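Fit the missing divider in the workshop sorter

ROBOT

A 6-joint arm with a two-finger parallel gripper is mounted at the origin on the work surface. World frame = base frame: x ahead of the robot, y to its left, z up, the work surface at z = 0. Lengths are in m, angles in rad, forces in N, time in s.
With the tool pointing down it reaches from about 0.3 to 0.775 m from the base axis. Payload 14.6 kg.
Tool frame: the origin (TCP) lies on the mounting face of the last link; the fingertips stand 173 mm ahead of it and the grasp point (between the pads) lies 155 mm ahead of it; z points along the fingers, y is the line along which they close (so a half turn about z gives the same grasp; the last joint's range is limited). The gripper opens to 85 mm and grips with 20 to 120 N. Pads are 22 mm wide; open, the fingers measure 114 mm over their backs; the gripper's body (76 mm by 85 mm) begins 54 mm behind the grasp point. The pads swing forward as they close: fully open they stand 13 mm farther back than shut.
Start: joints at [1.066, 0.3, 1.521, -0, 1.321, -0.067], TCP at [0.233, 0.498, 0.405] pointing down, gripper open.
Joint ranges: [-3.03, 3.03], [-0.79, 2.21], [0.23, 2.52], [-1.04, 4.18], [0, 3.07], [-2.55, 2.55]. Speed limits (rad/s): [2.22, 2.22, 2.57, 3.14, 3.14, 3.14].

INTERFACE

Orientations are given as a unit quaternion [x, y, z, w].
In Python, from plant import manip gives the robot as it stands.
- The arm moves only by the tool step_arm, never from a script. Its argument "targets" is a list of rows, each a list of 3 entries, a list of its own where there are three numbers: the turn, a rotation vector about the world's x, y, z as a fraction of full scale, then the shift along the world's x, y, z as a fraction of full scale, then the opening, from 0 (shut) to 1 (fully open). In form: [[[rx, ry, rz], [x, y, z], claw], ...]. A call has exactly 5 rows; each row is the pose to reach, as a shift and turn from the pose commanded when the call began; what a row does not reach only later rows make up. Full scale, the value 1, is 0.3 m for a shift and 45 degrees for a turn. A row lasts 1/12 s, in which the tool goes at most 41.7 mm and 7.16 degrees, less where a joint would pass 70% of its speed; a pose out of reach is approached as far as the arm can. A call with a number of a shift or a turn outside -1 to 1 is refused whole. A call with a gripper value outside its range is refused whole. The fingers move at their own pace and stop on an object; "force" is the grip in N (left out, the last holds). Time passes only in rows, so rows that repeat a pose let the fingers close, or fill a call up. It gives the time, the measured TCP pose, the force, the opening and the grip force at its end, in the units of the state.
- manip.read_state(): the state, without advancing time (a new reading comes with each control period).
- manip.snapshot(name): name is "side" or "top" or "wrist"; returns a dict with "image" (384x512x3 uint8, red, green, blue), "z_map" (384x512 float32, m along the optical axis (not along the pixel's ray), 0 where there is no reading), "fx", "fy", "cx", "cy" (pixels), "k1" (the pictures are not rectified: a ray, as slopes to the right and down, at radius r is drawn at 1 + k1 r^2 times it, then the intrinsics apply), "T" (4x4, takes a point from camera to world coordinates). Camera axes: x right, y down, z forward; pixel columns grow to the right and rows downward; lengths in m; the calibration is good to about 2 mm. A picture is of the moment at which its call begins.
- manip.sign_off(): hands the job in; it is judged then, once.
Trained networks look in the newest picture that a camera, given by its name, has taken for a name from the list of things; names that differ only in an ending like _2 or _b are one class to them, and where a whole thing is asked for, a point or a joint stands for the part that bears it (a point fixed in the world has none). Each returns a list of dicts, best first, with "conf" (0 to 1); they miss things now and then, are a little off and sometimes report something else, mostly with a low value. They report only what shows in the picture. A call takes as long as a camera call. They do not tell look-alikes from the thing itself.
- manip.silhouettes(camera, thing): "mask" (384x512 bool, what is visible of it).
- manip.pinpoint(camera, thing): "centre" ([x, y, z] in m, in world coordinates, good to about 4 mm: a listed point, or the origin of a listed thing).
The state is a dict: "t": time; "q": joint angles; "dq": joint speeds; "tau": joint torques, N m; "ee_pos": TCP position; "ee_rot": TCP orientation; "force": force on the tool from outside, world axes, zero at the start; "wrist_torque": the same for the moment, N m; "opening": finger opening in m; "gripper_force": force on a finger pad.
Only numpy, scipy, OpenCV 4.12 (cv2) and the standard library are available. Lean on these libraries where they do the work, as an engineer would, in place of code of your own. Each camera call takes 0.05 s, during which the arm holds its last target. There are 200 camera calls.

TASK

The bench sorter still lacks its middle divider. Of the two plywood boards standing in the dark drying rack take the longer one, slide it down upright into the sorter's empty middle slot until it sits fully home on the sorter's floor, and let go; leave the shorter board standing where it is.

Things in the scene. Friction and masses are not known exactly. Their poses are not given: they have to be found in the camera images.
- divider_mid (a point): Centre (half-way up) of the longer loose plywood board, the missing divider: 15 mm thick (its x axis), 150 mm long (y), 100 mm high (z, up), about 150 g. It starts upright in one of the two parallel grooves of the dark drying rack, with 75 mm of it standing out above the rack. Grip it from above across its thickness, in the upper half.
- spare_mid (a point): Centre (half-way up) of the shorter, unwanted plywood board: 15 mm thick (x), 90 mm long (y), 100 mm high (z). It stands in the other groove of the drying rack, 100 mm from the divider. The rack is 170 x 180 mm, 33 mm high, fixed to the bench; its grooves are 21 mm wide and 25 mm deep, their floor 8 mm above the bench.
- slot (a point): Middle of the floor of the sorter's empty slot, 12 mm above the bench; x across the slot, y along it, z up. Dark guide cleats at both ends (52 to 85 mm either way along y, open between) leave 20 mm in x from the floor to 30 mm up, then flare to 48 mm at the mouth, 60 mm up. Length in y: 162 mm, flaring to 186 mm at the top. A board that is home has its centre 50 mm above this point.
- sorter: Brown wooden tray fixed to the bench, 260 mm (x) by 210 mm (y), 72 mm high at its flared sides, which run along x; the slot is at its middle. Origin: centre of its underside, on the bench. Two like dividers, 100 mm high, are already fitted 95 mm either side of the slot along x. Sorter and rack stand left and right on the bench, either way round, turned up to 30 degrees.
Mind the look-alikes: they are no part of the job. Leave any red or turquoise look-alike of the part that bears divider_mid alone.

How it is judged:
At the end, for the whole second after the job is handed in: The longer board stands in the sorter's middle slot, resting on its floor (centre 40 to 57 mm above the slot floor, within 15 mm of the slot's middle across and along it, within 0.2 rad of its direction and within 0.27 rad of upright), and the shorter board is within 30 mm of where it began (z of divider_mid in the frame of slot between 0.04 and 0.057 m and x of divider_mid in the frame of slot between -0.015 and 0.015 m and y of divider_mid in the frame of slot between -0.015 and 0.015 m and angle between the y axis of divider_mid and the y axis of slot, either way round below 0.2 rad and angle between divider_mid's own z axis and vertical below 0.27 rad and distance of spare_mid from where it was at the start of the episode below 0.03 m); the robot touches nothing.
It fails at once if the shorter board is moved by more than 30 mm (distance of spare_mid from where it was at the start of the episode above 0.03 m).
It also fails if it takes over 38 s, if anything falls off the work surface, if the arm or the gripper's body presses on something with over 40 N, if the wrist force passes 120 N, or if a joint passes its speed limit or range.

## Working session

There is one attempt and no reset: what is moved stays moved. The work goes in short steps, Python scripts to look and compute and a tool call to move; the robot and the scene stay as the last step left them, time stands still between calls to the robot, and variables do not carry over. Pictures are saved under pics/ and viewed, at most 10 in all, crops included, and the job is handed in when it is done.

Besides the shell and the picture viewer there is one more tool, called after "Emit:" as name(argument=value, ...) on one line, values as JSON. step_arm: Moves the arm, as the interface text tells. Its arguments: {"type":"object","properties":{"targets":{"type":"array","items":{"type":"array"}},"force":{"type":"number"}},"required":["targets"]}

```bash
mkdir -p pics; cat > h.py <<'E'
import numpy as np, cv2
from plant import manip
def cloud(s):
    h,w=s["z_map"].shape
    u,v=np.meshgrid(np.arange(w),np.arange(h))
    xd=(u-s["cx"])/s["fx"]; yd=(v-s["cy"])/s["fy"]
    x,y=xd.copy(),yd.copy()
    for _ in range(10):
        f=1+s["k1"]*(x*x+y*y); x,y=xd/f,yd/f
    z=s["z_map"]; P=np.stack([x*z,y*z,z],-1)
    W=P@s["T"][:3,:3].T+s["T"][:3,3]
    W[z<=0]=np.nan
    return W
E
python3 - <<'E'
from h import *
ims=[]
for c in("top","side"):
    s=manip.snapshot(c); cv2.imwrite(f"pics/{c}0.png",s["image"][...,::-1]); np.savez(f"{c}0.npz",**s)
    for n in("divider_mid","spare_mid","slot","sorter"):
        print(c,n,[(np.round(d["centre"],3),round(d["conf"],2)) for d in manip.pinpoint(c,n)])
st=manip.read_state(); print(st["t"],st["ee_pos"],st["ee_rot"],st["opening"])
E
```

```text
top divider_mid [(array([0.349, 0.248, 0.049]), 0.71), (array([0.511, 0.254, 0.062]), 0.59), (array([0.493, 0.065, 0.052]), 0.57)]
top spare_mid [(array([0.612, 0.28 , 0.056]), 0.78)]
top slot [(array([ 0.562, -0.199,  0.016]), 0.67)]
top sorter [(array([ 0.562, -0.195, -0.004]), 0.96)]
side divider_mid [(array([0.51 , 0.261, 0.059]), 0.71), (array([0.499, 0.065, 0.05 ]), 0.61), (array([0.358, 0.252, 0.047]), 0.58)]
side spare_mid [(array([0.611, 0.284, 0.059]), 0.74)]
side slot [(array([ 0.562, -0.197,  0.014]), 0.94)]
side sorter [(array([ 0.563, -0.194,  0.002]), 0.82)]
0.5 [0.23316162 0.49811472 0.40463833] [ 2.17174263e-01  9.76132848e-01 -5.09693788e-05 -2.10844858e-05] 0.0852455654916001
```

View pics/top0.png

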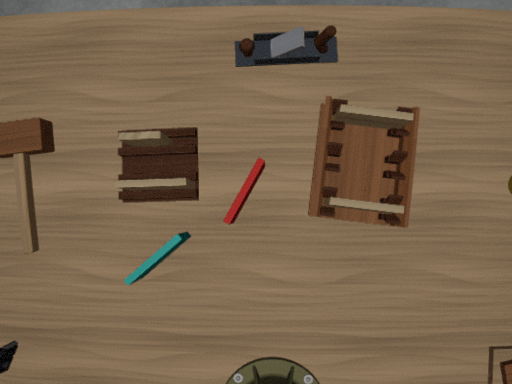

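View pics/side0.png

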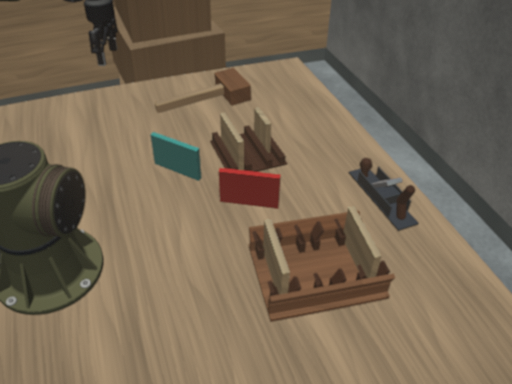

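The top view shows three candidates for divider_mid. They are the turquoise board (158,258), the red board (245,190), and the plain plywood board in the near groove of the dark rack (152,183). The last one fits: it is plywood, in the rack, and longer than its neighbour at (140,135). The sorter's middle slot is at about (365,157).

```bash
python3 - <<'E'
from h import *
s=dict(np.load("top0.npz")); W=cloud(s)
im=s["image"][...,::-1]
cv2.imwrite("pics/crop.png",np.hstack([cv2.resize(im[115:215,105:215],(400,364)),cv2.resize(im[90:235,300:425],(380,364))]))
x,y,z=np.moveaxis(W,-1,0)
def top(n,m,lo,hi):
    m=m&(z>lo)&(z<hi)
    P=W[m]; r=cv2.minAreaRect(P[:,:2].astype(np.float32)); b=cv2.boxPoints(r)
    c=P[:,:2].mean(0); d=np.linalg.svd(P[:,:2]-c)[2][0]; d*=np.sign(d[1])
    print(n,m.sum(),"rect c",np.round(r[0],4),"size",np.round(r[1],3),"mean",np.round(c,4),"z",np.round(np.median(P[:,2]),4),"dir ang of y from +y (deg)",np.round(np.degrees(np.arctan2(-d[0],d[1])),2))
v,u=np.indices(z.shape)
box=lambda a,b,c,d:(u>a)&(u<b)&(v>c)&(v<d)
top("long",box(105,205,168,200),.095,.125)
top("short",box(105,205,120,150),.095,.125)
top("divfar",box(325,425,90,135),.1,.125)
top("divnear",box(320,415,190,220),.1,.125)
E
```

```text
long 558 rect c [0.5111 0.2576] size [0.015 0.149] mean [0.5108 0.2566] z 0.1079 dir ang of y from +y (deg) 2.15
short 343 rect c [0.6102 0.2832] size [0.016 0.091] mean [0.6093 0.2813] z 0.1076 dir ang of y from +y (deg) 2.99
divfar 652 rect c [ 0.6566 -0.2046] size [0.151 0.017] mean [ 0.6554 -0.2036] z 0.1114 dir ang of y from +y (deg) -6.23
divnear 582 rect c [ 0.4677 -0.1831] size [0.15  0.015] mean [ 0.4677 -0.182 ] z 0.1117 dir ang of y from +y (deg) -6.91
```

View pics/crop.png

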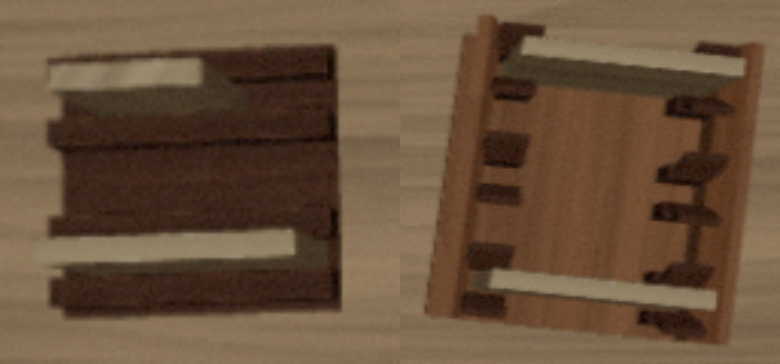

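The crop confirms it: the near rack board measures 149 mm against 91 mm for the far one, so it is the divider. Slot from the fitted dividers: (0.562, -0.195), yaw -6.5°. Board: (0.511, 0.257), yaw about 2.3°, top at 0.108 as expected.

Emit:
step_arm(targets=[[[0, 0, -0.156], [0.093, -0.08, 0], 1], [[0, 0, -0.312], [0.187, -0.16, 0], 1], [[0, 0, -0.468], [0.28, -0.24, 0], 1], [[0, 0, -0.624], [0.373, -0.32, 0], 1], [[0, 0, -0.78], [0.467, -0.4, 0], 1]])

```text
t: 0.92
ee_pos: [0.3743, 0.3768, 0.4048]
ee_rot: [0.504, 0.864, 0.0, 0.0]
force: [0.6, 0.6, -0.1]
opening: 0.0853
gripper_force: 0.0
```

Emit:
step_arm(targets=[[[0, 0, -0.123], [0.092, -0.08, 0], 1], [[0, 0, -0.246], [0.184, -0.161, 0], 1], [[0, 0, -0.37], [0.276, -0.242, 0], 1], [[0, 0, -0.49], [0.368, -0.322, 0], 1], [[0, 0, -0.613], [0.46, -0.403, 0], 1]])

```text
t: 1.33
ee_pos: [0.5124, 0.2558, 0.4048]
ee_rot: [0.695, 0.719, 0.0, 0.0]
force: [-0.9, 1.1, -0.1]
opening: 0.0855
gripper_force: 0.0
```

Emit:
step_arm(targets=[[[0, 0, 0], [0, 0, -0.05], 1], [[0, 0, 0], [0, 0, -0.1], 1], [[0, 0, 0], [0, 0, -0.15], 1], [[0, 0, 0], [0, 0, -0.2], 1], [[0, 0, 0], [0, 0, -0.2], 1]])

```text
t: 1.75
ee_pos: [0.511, 0.257, 0.3419]
ee_rot: [0.693, 0.721, -0.002, -0.001]
force: [0.2, -0.3, -0.6]
opening: 0.0855
gripper_force: 0.0
```

```bash
python3 - <<'E'
from h import *
s=manip.snapshot("wrist"); W=cloud(s); cv2.imwrite("pics/w1.png",s["image"][...,::-1])
x,y,z=np.moveaxis(W,-1,0)
m=(z>.098)&(z<.118)&(abs(x-.511)<.03)&(abs(y-.257)<.1)
P=W[m].astype(np.float32); r=cv2.minAreaRect(P[:,:2]); d=np.linalg.svd(P[:,:2]-P[:,:2].mean(0),full_matrices=False)[2][0]; d*=np.sign(d[1])
print(m.sum(),r,np.median(P[:,2]),np.degrees(np.arctan2(-d[0],d[1])))
st=manip.read_state(); print(st["ee_pos"])
E
```

```text
Traceback (most recent call last):
cv2.error: OpenCV(4.12.0) /io/opencv/modules/imgproc/src/convhull.cpp:143: error: (-215:Assertion failed) total >= 0 && (depth == CV_32F || depth == CV_32S) in function 'convexHull'
```

View pics/w1.png

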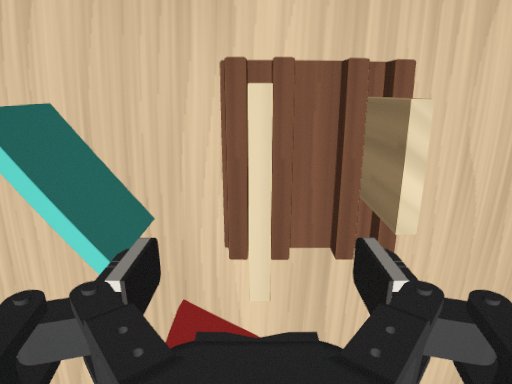

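The wrist view shows the board's top (260,190) centred between the fingers at columns 135 and 385. The shorter board (400,165) and the turquoise board (75,175) are clear of them. I'll descend and grip.

Emit:
step_arm(targets=[[[0, 0, 0], [0, 0, -0.09], 1], [[0, 0, 0], [0, 0, -0.18], 1], [[0, 0, 0], [0, 0, -0.27], 1], [[0, 0, 0], [0, 0, -0.34], 1], [[0, 0, 0], [0, 0, -0.355], 1]])

```text
t: 2.22
ee_pos: [0.5109, 0.2571, 0.236]
ee_rot: [0.693, 0.721, -0.002, -0.001]
force: [-0.0, -0.6, -0.5]
opening: 0.0853
gripper_force: 0.0
```

Emit:
step_arm(targets=[[[0, 0, 0], [0, 0, 0], 0.5], [[0, 0, 0], [0, 0, 0], 0], [[0, 0, 0], [0, 0, 0], 0], [[0, 0, 0], [0, 0, 0], 0], [[0, 0, 0], [0, 0, 0], 0]], force=60)

```text
t: 2.63
ee_pos: [0.5114, 0.2573, 0.2394]
ee_rot: [0.693, 0.721, 0.001, 0.0]
force: [-0.5, -0.0, -0.0]
opening: 0.0254
gripper_force: 0.0
```

Emit:
step_arm(targets=[[[0, 0, 0], [0, 0, 0], 0], [[0, 0, 0], [0, 0, 0], 0], [[0, 0, 0], [0, 0, 0], 0], [[0, 0, 0], [0, 0, 0], 0], [[0, 0, 0], [0, 0, 0], 0]])

```text
t: 3.05
ee_pos: [0.5115, 0.2573, 0.2391]
ee_rot: [0.693, 0.721, 0.001, 0.0]
force: [-0.5, -0.1, 6.9]
opening: 0.0145
gripper_force: 59.6
```

Emit:
step_arm(targets=[[[0, 0, 0], [0, 0, 0.05], 0], [[0, 0, 0], [0, 0, 0.12], 0], [[0, 0, 0], [0, 0, 0.2], 0], [[0, 0, 0], [0, 0, 0.28], 0], [[0, 0, 0], [0, 0, 0.36], 0]])

```text
t: 3.47
ee_pos: [0.5111, 0.2572, 0.3471]
ee_rot: [0.693, 0.721, -0.0, -0.0]
force: [-0.1, 0.9, -1.6]
opening: 0.0145
gripper_force: 58.7
```

Emit:
step_arm(targets=[[[0, 0, 0], [0, 0, 0.06], 0], [[0, 0, 0], [0, 0, 0.12], 0], [[0, 0, 0], [0, 0, 0.15], 0], [[0, 0, 0], [0, 0, 0.15], 0], [[0, 0, 0], [0, 0, 0.15], 0]])

```text
t: 3.88
ee_pos: [0.5112, 0.2572, 0.3905]
ee_rot: [0.693, 0.721, -0.0, -0.0]
force: [-0.5, 0.4, -2.5]
opening: 0.0145
gripper_force: 58.8
```

```bash
python3 - <<'E'
from h import *
st=manip.read_state(); print(st["ee_pos"],st["ee_rot"],st["opening"],st["gripper_force"],st["force"])
for c in("wrist","side"):
    s=manip.snapshot(c); cv2.imwrite(f"pics/{c}2.png",s["image"][...,::-1])
    print(c,[(np.round(d["centre"],3),round(d["conf"],2)) for d in manip.pinpoint(c,"divider_mid")])
a=cv2.imread("pics/wrist2.png");b=cv2.imread("pics/side2.png")
cv2.imwrite("pics/lift.png",cv2.resize(np.hstack([a,b]),(800,300)))
E
```

```text
[0.51118619 0.25717326 0.39051807] [ 6.93204675e-01  7.20740739e-01 -2.35959831e-04 -9.69522561e-05] 0.014489786173073045 58.82943034172058 [-0.54831752  0.42316418 -2.46937103]
wrist [(array([0.354, 0.249, 0.048]), 0.73), (array([0.497, 0.067, 0.048]), 0.53)]
side [(array([0.505, 0.26 , 0.213]), 0.95), (array([0.356, 0.252, 0.048]), 0.84), (array([0.499, 0.062, 0.047]), 0.7)]
```

View pics/lift.png

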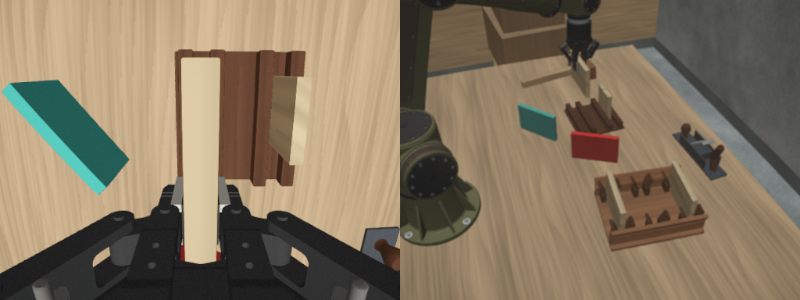

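The board is held upright in the fingers at (200,160) in the left half, and the shorter board (290,120) is still standing in the rack. Next I carry it over the slot.

Emit:
step_arm(targets=[[[0, 0, 0], [0.006, -0.06, 0], 0], [[0, 0, 0], [0.018, -0.16, 0], 0], [[0, 0, 0], [0.03, -0.27, 0], 0], [[0, 0, 0], [0.043, -0.38, 0], 0], [[0, 0, 0], [0.056, -0.5, 0], 0]])

```text
t: 4.5
ee_pos: [0.528, 0.1061, 0.3905]
ee_rot: [0.693, 0.721, -0.0, -0.0]
force: [1.3, -1.3, -2.0]
opening: 0.0144
gripper_force: 58.8
```

Emit:
step_arm(targets=[[[0, 0, -0.02], [0.012, -0.11, 0], 0], [[0, 0, -0.04], [0.024, -0.22, 0], 0], [[0, 0, -0.06], [0.036, -0.33, 0], 0], [[0, 0, -0.08], [0.048, -0.44, 0], 0], [[0, 0, -0.1], [0.06, -0.55, 0], 0]])

```text
t: 4.92
ee_pos: [0.546, -0.0594, 0.3906]
ee_rot: [0.721, 0.693, -0.0, -0.0]
force: [0.0, 0.4, -2.5]
opening: 0.0143
gripper_force: 58.8
```

Emit:
step_arm(targets=[[[0, 0, -0.03], [0.015, -0.11, 0], 0], [[0, 0, -0.06], [0.03, -0.22, 0], 0], [[0, 0, -0.08], [0.043, -0.33, 0], 0], [[0, 0, -0.094], [0.05, -0.42, 0], 0], [[0, 0, -0.094], [0.053, -0.457, 0], 0]])

```text
t: 5.33
ee_pos: [0.5618, -0.1981, 0.3901]
ee_rot: [0.747, 0.665, -0.0, -0.0]
force: [-0.3, 0.6, -2.2]
opening: 0.0141
gripper_force: 58.8
```

Emit:
step_arm(targets=[[[0, 0, 0], [0, 0, 0], 0], [[0, 0, 0], [0, 0, 0], 0], [[0, 0, 0], [0, 0, 0], 0], [[0, 0, 0], [0, 0, 0], 0], [[0, 0, 0], [0, 0, 0], 0]])

```text
t: 5.75
ee_pos: [0.5621, -0.1938, 0.3913]
ee_rot: [0.746, 0.666, 0.0, 0.0]
force: [-1.1, -0.5, -1.6]
opening: 0.0147
gripper_force: 58.8
```

```bash
python3 - <<'E'
from h import *
st=manip.read_state(); print(st["t"],st["ee_pos"],st["ee_rot"],st["opening"],st["gripper_force"],st["force"])
for c in("wrist","side"):
    s=manip.snapshot(c); cv2.imwrite(f"pics/{c}3.png",s["image"][...,::-1]); np.savez(f"{c}3.npz",**s)
    for n in("divider_mid","slot"):
        print(c,n,[(np.round(d["centre"],3),round(d["conf"],2)) for d in manip.pinpoint(c,n)])
a=cv2.imread("pics/wrist3.png");b=cv2.imread("pics/side3.png")[120:312,256:512]
cv2.imwrite("pics/over.png",cv2.resize(np.hstack([a,cv2.resize(b,(512,384))]),(800,300)))
E
```

```text
5.75 [ 0.56208969 -0.19380648  0.39130189] [7.45565248e-01 6.66432634e-01 6.93143528e-05 4.15392303e-05] 0.014661775324132362 58.76385033130646 [-1.12796863 -0.46396885 -1.5986943 ]
wrist divider_mid []
wrist slot []
side divider_mid [(array([0.501, 0.063, 0.048]), 0.7), (array([0.354, 0.254, 0.049]), 0.68), (array([ 0.558, -0.189,  0.213]), 0.62)]
side slot [(array([ 0.561, -0.196,  0.014]), 0.81)]
```

View pics/over.png

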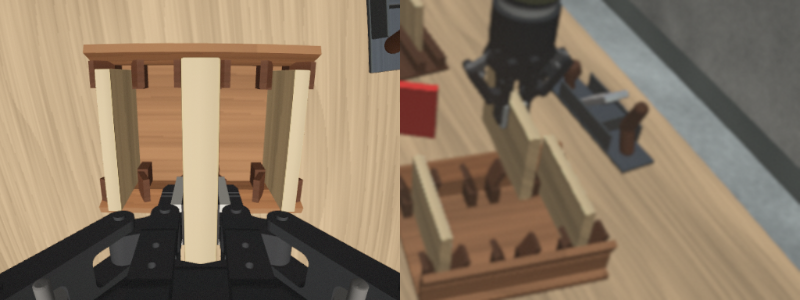

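The board (200,160) hangs midway between the fitted dividers (105 and 295) and parallel to them. I'll descend in stages.

Emit:
step_arm(targets=[[[0, 0, 0], [0, -0.004, -0.08], 0], [[0, 0, 0], [0, -0.004, -0.16], 0], [[0, 0, 0], [0, -0.004, -0.24], 0], [[0, 0, 0], [0, -0.004, -0.31], 0], [[0, 0, 0], [0, -0.004, -0.36], 0]])

```text
t: 6.47
ee_pos: [0.5617, -0.1959, 0.2811]
ee_rot: [0.746, 0.666, -0.0, -0.001]
force: [0.6, 0.8, -1.7]
opening: 0.0142
gripper_force: 58.8
```

Emit:
step_arm(targets=[[[0, 0, 0], [0, 0, -0.015], 0], [[0, 0, 0], [0, 0, -0.03], 0], [[0, 0, 0], [0, 0, -0.045], 0], [[0, 0, 0], [0, 0, -0.06], 0], [[0, 0, 0], [0, 0, -0.07], 0]])

```text
t: 6.88
ee_pos: [0.5621, -0.1961, 0.2624]
ee_rot: [0.746, 0.666, 0.0, 0.0]
force: [0.2, -0.0, -0.9]
opening: 0.0142
gripper_force: 58.7
```

Emit:
step_arm(targets=[[[0, 0, 0], [0, 0, -0.01], 0], [[0, 0, 0], [0, 0, -0.02], 0], [[0, 0, 0], [0, 0, -0.03], 0], [[0, 0, 0], [0, 0, -0.04], 0], [[0, 0, 0], [0, 0, -0.05], 0]])

```text
t: 7.3
ee_pos: [0.562, -0.1961, 0.247]
ee_rot: [0.746, 0.666, 0.0, 0.0]
force: [-1.1, 0.2, -1.1]
opening: 0.0142
gripper_force: 58.6
```

Emit:
step_arm(targets=[[[0, 0, 0], [0, 0, -0.004], 0], [[0, 0, 0], [0, 0, -0.008], 0], [[0, 0, 0], [0, 0, -0.011], 0], [[0, 0, 0], [0, 0, -0.011], 0], [[0, 0, 0], [0, 0, -0.011], 0]])

```text
t: 7.72
ee_pos: [0.562, -0.1961, 0.2439]
ee_rot: [0.746, 0.666, 0.0, 0.0]
force: [0.2, 0.2, -2.3]
opening: 0.0143
gripper_force: 58.7
```

Emit:
step_arm(targets=[[[0, 0, 0], [0, 0, -0.003], 0], [[0, 0, 0], [0, 0, -0.006], 0], [[0, 0, 0], [0, 0, -0.008], 0], [[0, 0, 0], [0, 0, -0.008], 0], [[0, 0, 0], [0, 0, -0.008], 0]])

```text
t: 8.13
ee_pos: [0.5621, -0.1961, 0.2431]
ee_rot: [0.746, 0.666, 0.0, 0.001]
force: [-5.4, 1.2, 12.7]
opening: 0.0138
gripper_force: 61.1
```

Emit:
step_arm(targets=[[[0, 0, 0], [0, 0, 0], 0.25], [[0, 0, 0], [0, 0, 0], 0.4], [[0, 0, 0], [0, 0, 0], 0.6], [[0, 0, 0], [0, 0, 0], 0.7], [[0, 0, 0], [0, 0, 0], 0.7]])

```text
t: 8.55
ee_pos: [0.562, -0.1961, 0.2413]
ee_rot: [0.746, 0.666, -0.0, -0.0]
force: [-0.5, 0.6, -0.8]
opening: 0.0595
gripper_force: 0.0
```

Emit:
step_arm(targets=[[[0, 0, 0], [0, 0, 0], 0.7], [[0, 0, 0], [0, 0, 0.03], 0.7], [[0, 0, 0], [0, 0, 0.1], 0.7], [[0, 0, 0], [0, 0, 0.2], 0.7], [[0, 0, 0], [0, 0, 0.3], 0.7]])

```text
t: 8.97
ee_pos: [0.5618, -0.196, 0.3328]
ee_rot: [0.746, 0.666, -0.0, -0.0]
force: [0.5, -0.8, 0.2]
opening: 0.0597
gripper_force: 0.0
```

Emit:
step_arm(targets=[[[0, 0, 0], [0, 0.1, 0.1], 0.7], [[0, 0, 0], [0, 0.2, 0.2], 0.7], [[0, 0, 0], [0, 0.3, 0.25], 0.7], [[0, 0, 0], [0, 0.4, 0.25], 0.7], [[0, 0, 0], [0, 0.5, 0.25], 0.7]])

```text
t: 9.38
ee_pos: [0.5615, -0.0447, 0.4086]
ee_rot: [0.746, 0.666, 0.001, 0.001]
force: [0.4, -0.1, -0.3]
opening: 0.0594
gripper_force: 0.0
```

```bash
python3 - <<'E'
from h import *
st=manip.read_state(); print(st["t"],st["ee_pos"],st["opening"])
s=manip.snapshot("top"); W=cloud(s); v,u=np.indices(W.shape[:2]); z=W[...,2]
cv2.imwrite("pics/top4.png",s["image"][...,::-1])
for n,c in(("mid",(.562,-.195)),("spare",(.6102,.2832))):
    m=(z>.09)&(z<.13)&(abs(W[...,0]-c[0])<.05)&(abs(W[...,1]-c[1])<.1)
    P=W[m]; r=cv2.minAreaRect(P[:,:2].astype(np.float32)); print(n,m.sum(),r,np.median(P[:,2]) if len(P) else 0)
s=manip.snapshot("side"); cv2.imwrite("pics/side4.png",s["image"][...,::-1])
print([(np.round(d["centre"],3),round(d["conf"],2)) for d in manip.pinpoint("side","divider_mid")])
a=cv2.imread("pics/top4.png");b=cv2.imread("pics/side4.png")[160:352,206:462]
cv2.imwrite("pics/end.png",cv2.resize(np.hstack([a,cv2.resize(b,(512,384))]),(800,300)))
E
```

```text
9.3833 [ 0.56153612 -0.04467177  0.40863846] 0.059412492733043415
mid 399 ((0.5620185732841492, -0.19541338086128235), (0.1493476927280426, 0.015858599916100502), 83.58777618408203) 0.1112119747586725
spare 375 ((0.6099845170974731, 0.2831464111804962), (0.016311820596456528, 0.09114998579025269), 3.2818143367767334) 0.1073825490210013
[(array([0.356, 0.255, 0.046]), 0.96), (array([0.499, 0.065, 0.049]), 0.84), (array([ 0.558, -0.194,  0.067]), 0.71), (array([ 0.566, -0.195,  0.001]), 0.64)]
```

View pics/end.png

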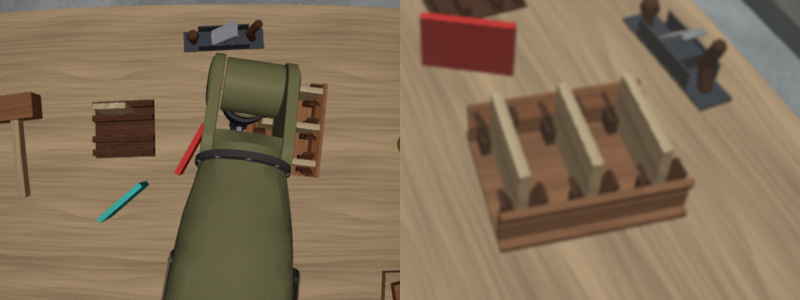

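The longer board stands in the middle slot, at (580,140) in the right half. Its top is at 0.111, level with the fitted dividers at 0.1115, so it is fully home. The shorter board hasn't moved, and the arm is clear.

```bash
python3 -c "
from plant import manip
print(manip.sign_off())"
```

```text
the job is handed in; nothing more can be done
None
```

The longer board sits fully home in the sorter's middle slot and is released, the shorter board is still where it started in the rack, and the job is handed in at about 9.5 s of the 38 s allowed; the judge's verdict was not shown.

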